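# Hang the sample pot on the rail

## Task

Hang the sample pot that has the roller head back on the bench rail: feed its rollers in at the rail's open, flared end and slide it along until it clicks fully home in the spring catch at the stop, then let go of it so that it hangs there. The pot is glass, so push gently, feeling for the click, never forcing it against the rail or stop, and leave the other things on the bench where they are.

Things in the scene. Friction and masses are not known exactly. Their poses are not given: they have to be found in the camera images.
- hanger: Loose hanger, about 0.16 kg (up to 30% off), 156 mm tall, standing upright: a glass pot (48 mm across, white lid 50 mm across up to z = 60 mm), a flat stem (10 mm in x, 6 mm in y), a head of grey rollers, bare stem again from z = 100 to 122 mm, grey grip tab on top. Origin: centre of the pot's underside; z up, x along its way of travel; a half turn about z changes nothing.
- hanger_tab (a point): Centre of the hanger's grip tab, 139 mm above the pot's underside; tab 24 mm (hanger x) by 12 mm (y) by 34 mm (z). Pinch it across its 12 mm width (y).
- hanger_head (a point): Centre of the hanger's roller head, 96 mm above the pot's underside. Head 53 mm long (hanger x), 22 mm wide (y), z = 92 to 100 mm: four upright rollers of 7 mm radius, axes at x = +-7, y = +-4 mm, so each side has a dent midway between its two side rollers; one narrow end roller, 6.5 mm radius, at x = +-20, y = 0.
- rail: Fixed level aluminium channel, 235 mm long, on a stand. Origin on the bench straight below the open mouth; x points into the rail, z up. Rollers run inside (24.5 mm wide) on lower lips at z = 130 mm, under upper lips (underside 141, top 145 mm); the stem runs in a 10 mm slot open above and below, the pot hangs below, its underside at z = 38 mm. The hanger fits only with its x axis along the rail's.
- rail_mouth (a point): In the rail's open mouth, on the centre line, at the height of the lower lips' running face (z = 130 mm; rail x = 0). In front of it is a flare 16 mm long that opens about 8 mm wider to each side and 7 mm higher and lower.
- rail_base (a point): Centre of the channel's floor plan on the top of the stand's base plate (rail x = 125 mm, z = 6 mm). Over it, in the channel, is clamped a black stop with a round knob on top (18 mm across, to z = 157 mm). WHERE IT IS CLAMPED IS NOT MEASURED: home lies 100 to 170 mm in from the mouth (hanger origin, rail x), and the knob's centre 43.5 mm beyond home. Posts are at rail y = -57 mm, x = 35 and 215 mm.
- rail_end (a point): Capped far end of the rail, on the centre line (rail x = 235 mm). Pushing in feels so: nearly free, then 1 to 5 N as the first side roller passes the catch's ball, a drop as the ball clicks into the dent (home), then at once a rubber buffer, 2 to 3 N per mm for 5 mm, then hard. Released so, it springs back home. Push under 12 N; over 32 N summed over all contacts with the rail breaks it.
- catch (a joint): How far the sprung ball of the catch (in the stop, on the rail's -y side) is pushed aside, in m: 0 with nothing at the ball, 0.0045 to 0.007 while the first side roller passes it (narrow end roller: up to 0.003), 0.0015 to 0.0022 when the hanger is home and released with the ball in the dent. Spring 1.6 to 5.5 N.
- pot: Bystander: a like glass pot (48 mm across) with a small knob on its lid, 78 mm tall in all, no rollers. Loose. Origin: centre of underside.
- dish1: Bystander: loose round glass dish, 90 mm across, 14 mm high. Origin: centre of underside.
- dish2: Bystander: another such dish, 90 mm across, 14 mm high. Origin: centre of underside.
- dropper: Bystander: loose small amber bottle, 36 mm across, 75 mm tall. Origin: centre of underside.

How it is judged:
On the way, in this order (a step that is already met when the one before it is completed fails the run):
1. the hanger's rollers are inside the rail, just past the mouth or farther (x of hanger in the frame of rail above 0.03 m and y of hanger_head in the frame of rail between -0.004 and 0.004 m and z of hanger_head in the frame of rail between 0.129 and 0.141 m and angle between hanger's own z axis and vertical below 0.15 rad), for 0.1 s.
2. its first side roller pushes the catch's ball aside (value of joint catch above 0.0034 m and y of hanger_head in the frame of rail between -0.004 and 0.004 m and z of hanger_head in the frame of rail between 0.129 and 0.141 m and angle between hanger's own z axis and vertical below 0.15 rad).
At the end, for the whole second after the job is handed in: The hanger hangs released and at rest in the rail, upright within 0.15 rad, the middle of its roller head 129 to 141 mm over the bench and within 4 mm of the rail's centre line, 90 to 180 mm in from the mouth, with the catch's ball in the dent between its rollers (catch between 0.6 and 3.3 mm) (value of joint catch between 0.0006 and 0.0033 m and x of hanger in the frame of rail between 0.09 and 0.18 m and y of hanger_head in the frame of rail between -0.004 and 0.004 m and z of hanger_head in the frame of rail between 0.129 and 0.141 m and angle between hanger's own z axis and vertical below 0.15 rad and linear speed of hanger below 0.01 m/s); the robot touches nothing.
It fails at once if the hanger is forced against the rail, its catch or its stop with more than 32 N, all its contacts with them added up (a push of about 15 N) (contact force between hanger and rail above 32 N).
It fails at once if the hanger is tipped over (angle between hanger's own z axis and vertical above 0.6 rad).
It fails at once if a bystander (plain pot, dish, dropper bottle) is shoved more than 25 mm (distance of any of pot, dish1, dish2, dropper from where it was at the start of the episode above 0.025 m).
It also fails if it takes over 64 s, if anything falls off the work surface, if the arm or the gripper's body presses on something with over 40 N, if the wrist force passes 120 N, or if a joint passes its speed limit or range.

## Robot

A 6-joint arm with a two-finger parallel gripper is mounted at the origin on the work surface. World frame = base frame: x ahead of the robot, y to its left, z up, the work surface at z = 0. Lengths are in m, angles in rad, forces in N, time in s.
With the tool pointing down it reaches from about 0.375 to 0.975 m from the base axis. Payload 3.8 kg.
Tool frame: the origin (TCP) lies at the very end of the fingers, on their centre line; the grasp point (between the pads) lies 19 mm behind it; z points along the fingers, y is the direction in which the jaws open and shut (so a half turn about z gives the same grasp; the last joint's range is limited). The gripper opens to 85 mm and grips with 20 to 120 N. Pads are 22 mm wide; open, the fingers measure 114 mm over their backs; the gripper's body (76 mm by 85 mm) begins 54 mm behind the grasp point. The pads swing forward as they close: fully open they stand 13 mm farther back than shut.
Start: joints at [-1.372, 0.264, 1.604, -0, 1.274, -0.037], TCP at [0.158, -0.656, 0.231] pointing down, gripper open.
Joint ranges: [-2.63, 2.63], [-0.94, 2.18], [0.31, 2.57], [-1.31, 4.45], [0, 2.66], [-2.55, 2.55]. Speed limits (rad/s): [2.57, 2.57, 3.14, 3.14, 3.14, 3.14].

## Interface

Orientations are given as a rotation vector (axis times angle).
In Python, from workcell import status, read_camera, camera_info, order gives the robot as it stands.
- The arm moves only by the tool move_arm, never from a script. Its argument "deltas" is a list of rows, each a list of 3 entries, a list of its own where there are three numbers: the turn, a rotation vector about the world's x, y, z as a fraction of full scale, then the shift along the world's x, y, z as a fraction of full scale, then the closure, from -1 (fully open) to 1 (shut), so that 0 is half open. A call has 1 to 20 rows; each row is the pose to reach, as a shift and turn from the pose commanded when the call began; what a row does not reach only later rows make up. Full scale, the value 1, is 0.1 m for a shift and pi/2 rad for a turn. A row lasts 1/8 s, in which the tool goes at most 62.5 mm and 10.7 degrees, less where a joint would pass 70% of its speed; a pose out of reach is approached as far as the arm can. A call with a number of a shift or a turn outside -1 to 1 is refused whole. A call with a gripper value outside its range is refused whole. The fingers move at their own pace and stop on an object; "grip_force" is the grip in N (left out, the last holds). Time passes only in rows, so rows that repeat a pose let the fingers close. It gives the time, the measured TCP pose, the force and the opening at its end, in the units of the state.
- status.read_state(): the state, without advancing time (a new reading comes with each control period).
- read_camera(name): name is "side" or "top" or "wrist"; returns (picture, depth): 480x640x3 uint8, red, green, blue; 480x640 float32, m along the optical axis (not along the pixel's ray), 0 where there is no reading.
- camera_info(name): a dict with "K" (3x3 intrinsics, pixels), "D" ([k1, k2, p1, p2, k3] as OpenCV has them; the pictures are not rectified), "R" (3x3) and "t" (3): a world point X has camera coordinates R X + t. Camera axes: x right, y down, z forward; pixel columns grow to the right and rows downward; lengths in m; the calibration is good to about 2 mm. A picture is of the moment at which its call begins: read the wrist's pose just before it. camera_info takes no time and is no camera call; for the wrist camera it gives the pose at the moment of the call.
- order.finish_job(): hands the job in, once; it reports no verdict.
The state is a dict: "time": time; "q": joint angles; "joint_vel": joint speeds; "joint_torque": joint torques, N m; "tool_pos": TCP position; "tcp_rot": TCP orientation; "wrist_force": force on the tool from outside, world axes, zero at the start; "torque": the same for the moment, N m; "width": opening from 0.0 (shut) to 1.0 (fully open).
Only numpy, scipy, OpenCV 4.12 (cv2) and the standard library are available. Lean on these libraries where they do the work, as an engineer would, in place of code of your own. Each camera call takes 0.05 s, during which the arm holds its last target. There are 200 camera calls.

## Working session

There is one attempt and no reset: what is moved stays moved. The work goes in short steps, Python scripts to look and compute and a tool call to move; the robot and the scene stay as the last step left them, time stands still between calls to the robot, and variables do not carry over. Pictures are saved under pics/ and viewed, about 8 in all and at most 12, crops included, and the job is handed in when it is done.

Besides the shell and the picture viewer there is one more tool, called after "Request:" in YAML: its name, and indented under it one key for each argument. move_arm: Moves the arm, as the interface text tells. Its arguments: {"type":"object","properties":{"deltas":{"type":"array","items":{"type":"array"}},"grip_force":{"type":"number"}},"required":["deltas"]}

```bash
mkdir -p pics
cat > h.py <<'E'
import numpy as np,cv2
from workcell import status,read_camera,camera_info,order
def cap(n):
    i=camera_info(n); p,d=read_camera(n); np.savez('%s.npz'%n,p=p,d=d,**{k:np.array(i[k],float) for k in 'KDRt'}); return p,d
def world(n):
    z=np.load('%s.npz'%n); v,u=np.mgrid[0:480,0:640]
    uv=cv2.undistortPoints(np.stack([u,v],-1).reshape(-1,1,2).astype(float),z['K'],z['D']).reshape(480,640,2)
    d=z['d']; c=np.dstack([uv*d[...,None],d])
    W=(c-z['t'].ravel())@z['R']; W[d<=0]=np.nan
    return W,z['p']
E
python3 - <<'E'
from h import *
for n in('side','top'):
    p,d=cap(n); cv2.imwrite('pics/%s0.png'%n,p[...,::-1])
print(status.read_state())
E
```

```text
{'time': 0.1, 'q': array([-1.37192582e+00,  2.64676254e-01,  1.60527865e+00,  7.04334496e-06,
        1.27370688e+00, -3.68956074e-02]), 'joint_vel': array([-1.05154820e-03, -1.18937201e-03, -3.31223947e-03,  5.38866391e-05,
        2.10217345e-04, -5.93169582e-04]), 'joint_torque': array([ 5.26858930e-04, -5.16708434e+01, -3.68589020e+01, -8.57545331e-06,
        6.31708026e-03,  1.83514567e-05]), 'tool_pos': array([ 0.15754034, -0.65565638,  0.23006533]), 'tcp_rot': array([-3.11774127e+00, -3.69237565e-01,  2.52230313e-04]), 'wrist_force': array([-0.57567343,  0.3276146 ,  0.6278723 ]), 'torque': array([ 0.01201926, -0.01517924, -0.02503168]), 'width': 1.0024495128062765}
```

View pics/top0.png

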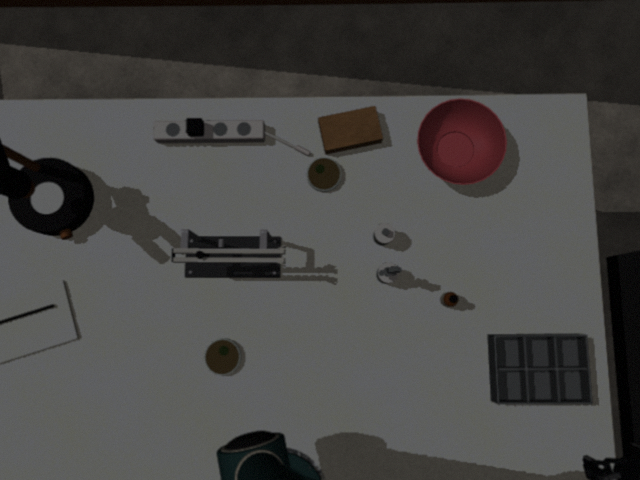

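View pics/side0.png

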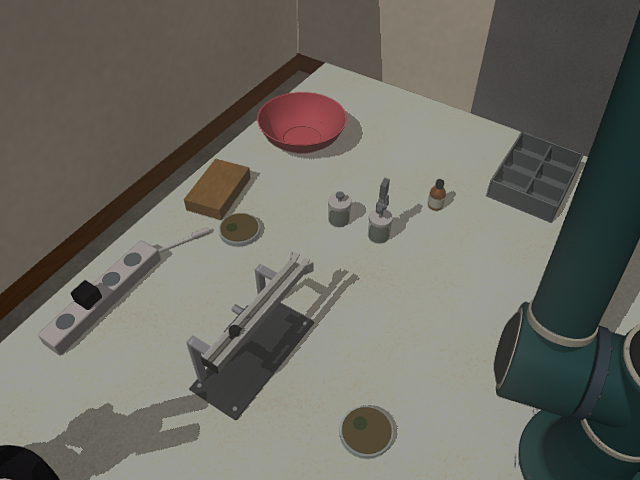

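The top view shows the rail at px (172–285, 255). Its flared mouth is at the right end and the stop knob is near (200,255). The hanger is at (388,272), the plain pot at (383,233), the dropper at (450,299), and the dishes at (324,174) and (223,356). The side view agrees: flare at (300,262), knob (236,331), hanger (380,215).

Run:
```python
from h import *
np.set_printoptions(precision=4,suppress=True)
for n,boxes in(('top',dict(hang=(370,255,440,292),pot=(368,218,412,248),rail=(160,225,300,285),drop=(438,288,470,312))),('side',dict(hang=(360,170,402,245),rail=(185,245,325,420),pot=(325,185,355,228)))):
    W,p=world(n)
    for k,(a,b,c,d) in boxes.items():
        P=W[b:d,a:c].reshape(-1,3); P=P[np.isfinite(P[:,0])]
        print(n,k)
        bands=[(.147,.17),(.14,.147)] if k=='rail' else [(.03,.058),(.058,.066),(.066,.09),(.09,.102),(.102,.121),(.121,.165)]
        for lo,hi in bands:
            Q=P[(P[:,2]>lo)&(P[:,2]<hi)]
            if len(Q)>2: 
                print((lo,hi),len(Q),'mean',Q.mean(0),'min',Q.min(0),'max',Q.max(0))
                if k=='rail' or hi>.15 or hi==.102:
                    m=Q[:,:2].mean(0);u,s,vt=np.linalg.svd(Q[:,:2]-m,full_matrices=False); t=(Q[:,:2]-m)@vt[0]; s2=(Q[:,:2]-m)@vt[1]
                    print('   axis',vt[0],np.degrees(np.arctan2(vt[0][1],vt[0][0])),'ext',t.min(),t.max(),s2.min(),s2.max(),'ends',m+t.min()*vt[0],m+t.max()*vt[0])
```

```text
top hang
(0.03, 0.058) 56 mean [ 0.5273 -0.2569  0.0528] min [ 0.5078 -0.283   0.03  ] max [ 0.5548 -0.2399  0.0579]
(0.058, 0.066) 149 mean [ 0.5271 -0.2623  0.0608] min [ 0.5064 -0.2875  0.058 ] max [ 0.5545 -0.2394  0.0658]
(0.066, 0.09) 3 mean [ 0.5363 -0.2541  0.0662] min [ 0.5156 -0.256   0.066 ] max [ 0.5467 -0.2512  0.0663]
(0.09, 0.102) 69 mean [ 0.5269 -0.2595  0.0987] min [ 0.518  -0.289   0.0913] max [ 0.5387 -0.2379  0.1017]
   axis [ 0.0777 -0.997 ] -85.54465191915952 ext -0.02156398542546218 0.02993286115315421 -0.008770336137345541 0.012094715381987836 ends [ 0.5253 -0.238 ] [ 0.5293 -0.2894]
(0.102, 0.121) 19 mean [ 0.5277 -0.2591  0.1035] min [ 0.5196 -0.286   0.102 ] max [ 0.5406 -0.2419  0.1084]
(0.121, 0.165) 75 mean [ 0.5288 -0.2621  0.1526] min [ 0.5223 -0.2754  0.1242] max [ 0.5358 -0.2511  0.1614]
   axis [-0.1224  0.9925] 97.03006484790066 ext -0.013059045796444865 0.010682645358141804 -0.005493037692508022 0.0068200843886979425 ends [ 0.5304 -0.2751] [ 0.5275 -0.2515]
top pot
(0.03, 0.058) 72 mean [ 0.6186 -0.2518  0.0513] min [ 0.6013 -0.2764  0.0305] max 
[... 2322 characters left out ...]
61918945341995 -0.02140310925333152 0.022630600648416613 ends [ 0.5614 -0.0216] [0.5637 0.2331]
(0.14, 0.147) 1800 mean [0.5626 0.1181 0.1443] min [ 0.5387 -0.0206  0.14  ] max [0.6    0.2336 0.147 ]
   axis [0.0132 0.9999] 89.24400473813051 ext -0.13844718677788767 0.1153178013867295 -0.02219219165425288 0.0372197805948276 ends [ 0.5608 -0.0203] [0.5642 0.2334]
side pot
(0.03, 0.058) 213 mean [ 0.6164 -0.2418  0.0452] min [ 0.5996 -0.2761  0.0301] max [ 0.6506 -0.2298  0.058 ]
(0.058, 0.066) 241 mean [ 0.6226 -0.2522  0.0606] min [ 0.5997 -0.2808  0.058 ] max [ 0.6483 -0.2304  0.065 ]
(0.066, 0.09) 52 mean [ 0.6239 -0.2552  0.0772] min [ 0.6153 -0.2657  0.0662] max [ 0.6337 -0.2465  0.0826]
```

Request:
move_arm:
  deltas:
    - [[0,0,0.07],[0.3,0.3,0.1],-1]
    - [[0,0,0.14],[0.6,0.65,0.2],-1]
    - [[0,0,0.22],[0.92,0.99,0.3],-1]
    - [[0,0,0.22],[0.92,0.99,0.3],-1]

```text
time: 0.6
tool_pos: [0.2518, -0.5555, 0.2621]
tcp_rot: [3.007, 0.906, 0.001]
wrist_force: [0.3, -1.3, -0.4]
width: 0.999
```

Request:
move_arm:
  deltas:
    - [[0,0,0.07],[0.3,0.3,0.1],-1]
    - [[0,0,0.14],[0.6,0.65,0.2],-1]
    - [[0,0,0.22],[0.92,0.99,0.3],-1]
    - [[0,0,0.22],[0.92,0.99,0.3],-1]

```text
time: 1.1
tool_pos: [0.3432, -0.4573, 0.2918]
tcp_rot: [2.807, 1.408, 0.001]
wrist_force: [0.1, -0.3, 0.1]
width: 1.003
```

Request:
move_arm:
  deltas:
    - [[0,0,0.07],[0.3,0.3,0],-1]
    - [[0,0,0.14],[0.6,0.65,0],-1]
    - [[0,0,0.22],[0.92,0.99,0],-1]
    - [[0,0,0.22],[0.92,0.99,0],-1]

```text
time: 1.6
tool_pos: [0.4344, -0.3586, 0.2903]
tcp_rot: [-2.525, -1.868, 0.001]
wrist_force: [-0.5, -0.4, 0.1]
width: 0.999
```

Request:
move_arm:
  deltas:
    - [[0,0,0.07],[0.3,0.3,0],-1]
    - [[0,0,0.14],[0.6,0.65,0],-1]
    - [[0,0,0.22],[0.92,0.99,0],-1]
    - [[0,0,0.22],[0.92,0.99,0],-1]
    - [[0,0,0.22],[0.92,0.99,0],-1]

```text
time: 2.22
tool_pos: [0.5247, -0.2619, 0.2906]
tcp_rot: [-2.171, -2.27, 0.003]
wrist_force: [0.2, 0.6, -1.0]
width: 0.999
```

Run:
```python
from h import *
s=status.read_state();print(s['tool_pos'],s['tcp_rot'],s['q'],s['time'])
p,d=cap('wrist'); cv2.imwrite('pics/w1.png',p[...,::-1])
W,p=world('wrist');np.set_printoptions(precision=4,suppress=True)
P=W.reshape(-1,3);P=P[np.isfinite(P[:,0])&(abs(P[:,0]-.527)<.06)&(abs(P[:,1]+.26)<.05)]
P=P[P[:,2]<.17]
for lo,hi in((.058,.064),(.09,.102),(.125,.15),(.15,.162)):
    Q=P[(P[:,2]>lo)&(P[:,2]<hi)]
    if len(Q)>5:
        r=cv2.minAreaRect(Q[:,:2].astype(np.float32)); print(lo,len(Q),Q.mean(0),Q.min(0),Q.max(0),r)
```

```text
[ 0.52474332 -0.26193931  0.29059163] [-2.17093171 -2.26971783  0.00258315] [-5.04635097e-01  6.64997713e-02  1.72329968e+00 -1.41890833e-03
  1.35298863e+00 -5.48812064e-01] 2.225
0.058 1170 [ 0.5289 -0.2589  0.0592] [ 0.5047 -0.286   0.058 ] [ 0.5532 -0.2383  0.0625] ((0.5287359356880188, -0.26146307587623596), (0.04894460737705231, 0.04672060161828995), 8.272409439086914)
0.09 640 [ 0.5277 -0.252   0.0988] [ 0.517  -0.2751  0.0903] [ 0.5406 -0.2366  0.1017] ((0.5278635621070862, -0.2559106647968292), (0.021759340539574623, 0.03910810872912407), 8.46125316619873)
0.125 116 [ 0.5273 -0.2503  0.138 ] [ 0.5218 -0.2516  0.1253] [ 0.5332 -0.2494  0.1498] ((0.5274337530136108, -0.25045496225357056), (0.011449821293354034, 0.0014412036398425698), 4.242114543914795)
0.15 635 [ 0.5289 -0.2614  0.1549] [ 0.522  -0.2743  0.1503] [ 0.5363 -0.2496  0.1575] ((0.5289663076400757, -0.26192939281463623), (0.012015133164823055, 0.02394132874906063), 8.725646018981934)
```

Request:
move_arm:
  deltas:
    - [[0,0,0.067],[0.04,0,-0.3],-1]
    - [[0,0,0.067],[0.04,0,-0.65],-1]
    - [[0,0,0.067],[0.04,0,-0.9],-1]
    - [[0,0,0.067],[0.04,0,-0.9],-1]
    - [[0,0,0.067],[0.04,0,-0.9],-1]

```text
time: 2.9
tool_pos: [0.5297, -0.2616, 0.2024]
tcp_rot: [2.047, 2.381, 0.0]
wrist_force: [0.0, -0.0, 0.2]
width: 0.996
```

Request:
move_arm:
  deltas:
    - [[0,0,0],[0,0,-0.25],-1]
    - [[0,0,0],[0,0,-0.5],-1]
    - [[0,0,0],[0,0,-0.74],-1]
    - [[0,0,0],[0,0,-0.74],-1]
    - [[0,0,0],[0,0,-0.74],-1]

```text
time: 3.52
tool_pos: [0.5309, -0.2612, 0.1293]
tcp_rot: [2.044, 2.382, 0.001]
wrist_force: [0.3, 0.1, 0.1]
width: 1.006
```

Run:
```python
from h import *
s=status.read_state();print(s['tool_pos'],s['tcp_rot'],s['wrist_force'])
p,d=cap('side'); cv2.imwrite('pics/s1.png',cv2.resize(p[120:300,280:520,::-1],None,fx=3,fy=3))
```

```text
[ 0.53086936 -0.26115335  0.12934531] [2.04409056e+00 2.38170415e+00 9.02867415e-04] [0.27159041 0.05263467 0.07055243]
```

View pics/s1.png

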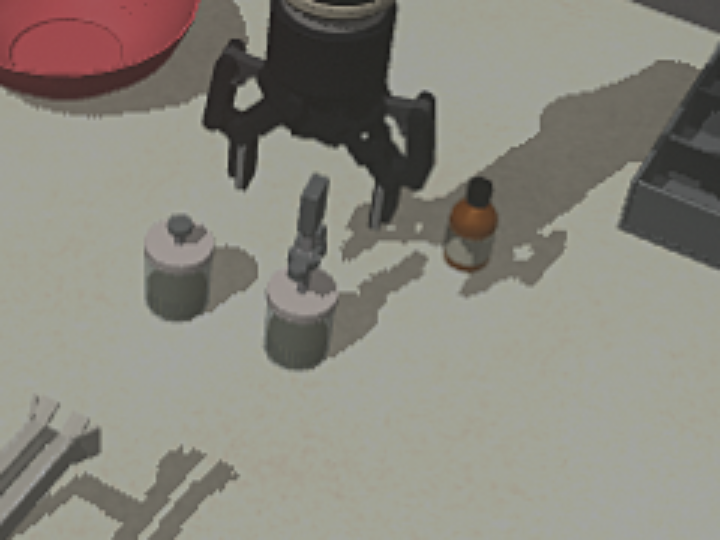

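The open fingers straddle the tab at px (313,205), well clear of the plain pot and the dropper. I'll close on it.

Request:
move_arm:
  deltas:
    - [[0,0,0],[-0.02,0,-0.02],-0.3]
    - [[0,0,0],[-0.02,0,-0.02],0.3]
    - [[0,0,0],[-0.02,0,-0.02],1]
    - [[0,0,0],[-0.02,0,-0.02],1]
    - [[0,0,0],[-0.02,0,-0.02],1]
    - [[0,0,0],[-0.02,0,-0.02],1]
    - [[0,0,0],[-0.02,0,-0.02],1]
    - [[0,0,0],[-0.02,0,-0.02],1]
  grip_force: 60

```text
time: 4.58
tool_pos: [0.5279, -0.2604, 0.1254]
tcp_rot: [2.045, 2.384, 0.0]
wrist_force: [0.4, 0.4, 0.7]
width: 0.133
```

Request:
move_arm:
  deltas:
    - [[0,0,0],[0,0,0.05],1]
    - [[0,0,0],[0,0,0.15],1]
    - [[0,0,0],[0,0,0.3],1]
    - [[0,0,0],[0,0,0.5],1]
    - [[0,0,0],[0,0,0.65],1]
    - [[0,0,0],[0,0,0.7],1]
    - [[0,0,0],[0,0,0.7],1]
    - [[0,0,0],[0,0,0.7],1]

```text
time: 5.58
tool_pos: [0.5271, -0.26, 0.1944]
tcp_rot: [-2.045, -2.383, 0.001]
wrist_force: [-0.2, -0.0, -1.2]
width: 0.128
```

Run:
```python
from h import *
s=status.read_state();print(s['tool_pos'],s['tcp_rot'],s['wrist_force'],s['width'])
p,d=cap('wrist'); cv2.imwrite('pics/w2.png',p[...,::-1])
p,d=cap('side');np.set_printoptions(precision=4,suppress=True)
W,_=world('side');P=W[np.isfinite(W[...,0])];P=P[(abs(P[:,0]-.53)<.04)&(abs(P[:,1]+.255)<.05)&(P[:,2]>.07)]
for lo in np.arange(.07,.19,.008):
    Q=P[(P[:,2]>lo)&(P[:,2]<lo+.008)]
    if len(Q)>2: print(lo.round(3),len(Q),Q.mean(0),Q.min(0),Q.max(0))
```

```text
[ 0.52711948 -0.25999691  0.19438408] [-2.04465486e+00 -2.38306020e+00  5.32428149e-04] [-0.17551757 -0.04923914 -1.16315673] 0.12757532056147733
0.07 51 [ 0.5194 -0.2452  0.0747] [ 0.5027 -0.2699  0.0707] [ 0.543  -0.2361  0.0777]
0.078 67 [ 0.5186 -0.2456  0.082 ] [ 0.5021 -0.2663  0.0784] [ 0.5466 -0.2363  0.0858]
0.086 68 [ 0.5201 -0.2453  0.0903] [ 0.5017 -0.2733  0.086 ] [ 0.5464 -0.2355  0.0939]
0.094 64 [ 0.5188 -0.2453  0.0981] [ 0.5018 -0.2685  0.0941] [ 0.5464 -0.2365  0.1018]
0.102 68 [ 0.5188 -0.2452  0.1063] [ 0.5025 -0.2727  0.1021] [ 0.543  -0.2358  0.11  ]
0.11 72 [ 0.5195 -0.2453  0.1142] [ 0.502 -0.272  0.11 ] [ 0.5453 -0.2368  0.118 ]
0.118 63 [ 0.519  -0.2459  0.1228] [ 0.5016 -0.2729  0.118 ] [ 0.5479 -0.2362  0.1259]
0.126 303 [ 0.5246 -0.2584  0.1293] [ 0.502  -0.2875  0.1261] [ 0.5513 -0.2364  0.1336]
0.134 12 [ 0.5249 -0.2596  0.1378] [ 0.5228 -0.2703  0.134 ] [ 0.5285 -0.2555  0.1412]
0.142 6 [ 0.5241 -0.2595  0.145 ] [ 0.5231 -0.2657  0.1427] [ 0.5252 -0.2557  0.1484]
0.158 34 [ 0.5212 -0.2512  0.1636] [ 0.5145 -0.2809  0.1598] [ 0.5367 -0.2359  0.1659]
0.166 112 [ 0.5244 -0.2555  0.169 ] [ 0.5146 -0.2813  0.166 ] [ 0.5366 -0.2359  0.1731]
0.174 15 [ 0.5243 -0.2578  0.178 ] [ 0.5213 -0.2637  0.175 ] [ 0.5276 -0.2544  0.1815]
0.182 3 [ 0.5252 -0.2565  0.1842] [ 0.5235 -0.2577  0.1833] [ 0.5273 -0.2556  0.185 ]
```

View pics/w2.png

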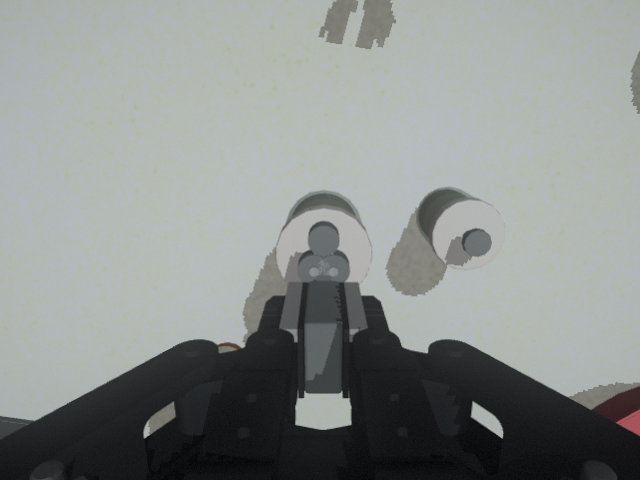

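Tab held squarely (width 0.13 ≈ 11–12 mm) and the hanger lifted upright; its rollers show at px (323,238) and (323,265). I'll move it to the rail mouth, in line with the rail.

Request:
move_arm:
  deltas:
    - [[0,0,-0.015],[0.05,0.1,0],1]
    - [[0,0,-0.035],[0.12,0.3,0],1]
    - [[0,0,-0.06],[0.2,0.5,0],1]
    - [[0,0,-0.09],[0.3,0.75,0],1]
    - [[0,0,-0.102],[0.37,1.0,0],1]
    - [[0,0,-0.102],[0.37,1.0,0],1]

```text
time: 6.42
tool_pos: [0.5647, -0.1588, 0.1946]
tcp_rot: [-2.226, -2.215, 0.001]
wrist_force: [-1.0, -0.6, -1.8]
width: 0.131
```

Request:
move_arm:
  deltas:
    - [[0,0,0],[0,0.2,0],1]
    - [[0,0,0],[0,0.45,0],1]
    - [[0,0,0],[0,0.65,0],1]
    - [[0,0,0],[0,0.75,0],1]
    - [[0,0,0],[0,0.75,0],1]
    - [[0,0,0],[0,0.75,0],1]
    - [[0,0,0],[0,0.75,0],1]

```text
time: 7.3
tool_pos: [0.5647, -0.0859, 0.1953]
tcp_rot: [2.231, 2.212, -0.0]
wrist_force: [0.0, -0.5, -1.5]
width: 0.135
```

```bash
cat > meas.py <<'E'
from h import *
np.set_printoptions(precision=4,suppress=True)
s=status.read_state();print(s['tool_pos'],s['tcp_rot'],s['wrist_force'],s['time'])
a=np.arctan2(s['tcp_rot'][1],s['tcp_rot'][0]);print('hanger axis deg mod180',np.degrees(2*a)%180)
for n in('wrist','side','top'):
    cap(n);W,p=world(n)
    m=np.isfinite(W[...,0])&(abs(W[...,0]-.564)<.03)&(W[...,2]>.141)&(W[...,2]<.149)
    C=[]
    for y0 in np.arange(-.03,.23,.01):
        Q=W[m&(W[...,1]>y0)&(W[...,1]<y0+.01)]
        if len(Q)>5: C.append((y0+.005,len(Q),Q[:,0].min(),Q[:,0].max(),(Q[:,0].min()+Q[:,0].max())/2,Q[:,2].mean()))
    print(n);print(np.array(C))
    k=W[np.isfinite(W[...,0])&(abs(W[...,0]-.564)<.012)&(W[...,2]>.151)&(W[...,2]<.160)&(W[...,1]>.05)]
    if len(k): print('knob',len(k),k.mean(0),k.min(0),k.max(0))
E
python3 meas.py; python3 -c "
from h import *
cv2.imwrite('pics/w3.png',np.load('wrist.npz')['p'][...,::-1])"
```

```text
[ 0.5647 -0.0859  0.1953] [ 2.2306  2.212  -0.0002] [ 0.0261 -0.461  -1.5004] 7.3
hanger axis deg mod180 89.52105429150706
wrist
[[  -0.025   113.        0.5401    0.5863    0.5632    0.1476]
 [  -0.015  1263.        0.5392    0.5857    0.5625    0.147 ]
 [  -0.005  1262.        0.5449    0.5809    0.5629    0.1447]
 [   0.005  1216.        0.5481    0.5785    0.5633    0.1442]
 [   0.015  1273.        0.5481    0.5783    0.5632    0.1441]
 [   0.025   906.        0.5483    0.5787    0.5635    0.1442]]
side
[[-0.015  61.      0.5387  0.5826  0.5607  0.1466]
 [-0.005  78.      0.5435  0.5791  0.5613  0.1455]
 [ 0.005  59.      0.5454  0.5773  0.5614  0.145 ]
 [ 0.015  65.      0.5461  0.5773  0.5617  0.1451]
 [ 0.025  64.      0.5463  0.579   0.5627  0.1448]
 [ 0.035  63.      0.5464  0.5782  0.5623  0.1446]
 [ 0.045  64.      0.5475  0.5801  0.5638  0.1449]
 [ 0.055  67.      0.5467  0.5782  0.5624  0.1448]
 [ 0.065  69.      0.5475  0.5783  0.5629  0.1447]
 [ 0.075  71.      0.5469  0.5787  0.5628  0.1447]
 [ 0.085  68.      0.5468  0.5796  0.5632  0.1444]
 [ 0.095  78.      0.5469 
[... 1371 characters left out ...]
6  0.1458]
 [ 0.115  41.      0.5509  0.5923  0.5716  0.145 ]
 [ 0.125  49.      0.5511  0.5925  0.5718  0.1448]
 [ 0.135  37.      0.5513  0.5834  0.5674  0.1446]
 [ 0.145  41.      0.5512  0.5836  0.5674  0.1451]
 [ 0.155  50.      0.5513  0.5836  0.5674  0.145 ]
 [ 0.165  30.      0.5515  0.5837  0.5676  0.1451]
 [ 0.175  37.      0.5517  0.5813  0.5665  0.1449]
 [ 0.185  39.      0.5518  0.5815  0.5667  0.1452]
 [ 0.195  41.      0.5519  0.5814  0.5666  0.1447]
 [ 0.205  42.      0.5517  0.5816  0.5667  0.1455]
 [ 0.215  37.      0.552   0.5819  0.5669  0.1449]
 [ 0.225  37.      0.552   0.5819  0.567   0.145 ]]
knob 55 [0.5649 0.1673 0.1563] [0.5529 0.1348 0.151 ] [0.5729 0.2268 0.1598]
```

View pics/w3.png

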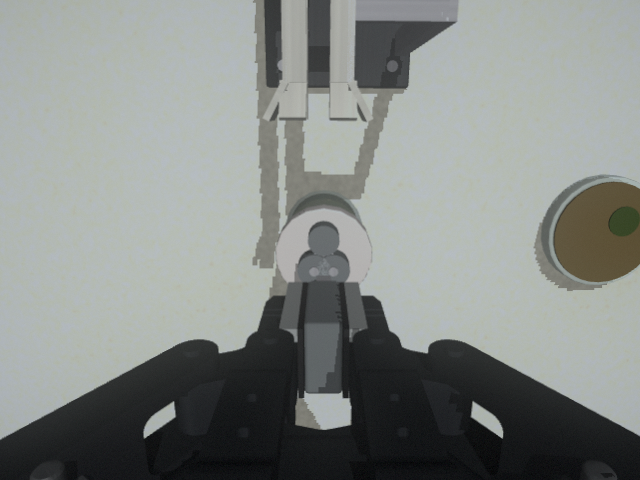

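Run:
```python
from h import *
np.set_printoptions(precision=4,suppress=True)
W,p=world('wrist')
for n,(a,b,c,d),lo,hi in(('roller',(300,215,345,258),.155,.185),('sider',(295,250,352,281),.155,.185),('lid',(270,190,380,290),.115,.14)):
    Q=W[b:d,a:c].reshape(-1,3);Q=Q[(Q[:,2]>lo)&(Q[:,2]<hi)]
    print(n,len(Q),Q.mean(0),Q.min(0),Q.max(0),(Q.min(0)+Q.max(0))/2,np.median(Q,0))
```

```text
roller 1122 [ 0.5647 -0.0687  0.1682] [ 0.5549 -0.0771  0.1604] [ 0.5738 -0.0612  0.1708] [ 0.5643 -0.0692  0.1656] [ 0.5648 -0.0686  0.1688]
sider 1489 [ 0.5647 -0.0791  0.169 ] [ 0.5538 -0.086   0.1606] [ 0.5756 -0.0719  0.176 ] [ 0.5647 -0.079   0.1683] [ 0.5647 -0.0791  0.1691]
lid 3921 [ 0.5647 -0.0805  0.1287] [ 0.54   -0.1033  0.115 ] [ 0.5894 -0.063   0.1315] [ 0.5647 -0.0832  0.1233] [ 0.5653 -0.08    0.129 ]
```

Rail flare ahead, centred at px ~(318,100), about 1.5 mm to the −x side of the hanger's roller at (323,238). I'll lower to running height and shift x.

Request:
move_arm:
  deltas:
    - [[0,0,-0.003],[-0.01,0,-0.1],1]
    - [[0,0,-0.003],[-0.015,0,-0.2],1]
    - [[0,0,-0.003],[-0.015,0,-0.3],1]
    - [[0,0,-0.003],[-0.015,0,-0.3],1]
    - [[0,0,-0.003],[-0.015,0,-0.3],1]
    - [[0,0,-0.003],[-0.015,0,-0.3],1]

```text
time: 8.2
tool_pos: [0.5637, -0.0854, 0.1658]
tcp_rot: [2.234, 2.207, 0.001]
wrist_force: [-0.4, 0.6, -2.3]
width: 0.129
```

Request:
move_arm:
  deltas:
    - [[0,0,0],[0,0.06,0],1]
    - [[0,0,0],[0,0.12,0],1]
    - [[0,0,0],[0,0.18,0],1]
    - [[0,0,0],[0,0.24,0],1]
    - [[0,0,0],[0,0.3,0],1]
    - [[0,0,0],[0,0.3,0],1]
    - [[0,0,0],[0,0.3,0],1]

```text
time: 9.07
tool_pos: [0.5632, -0.0553, 0.1653]
tcp_rot: [2.235, 2.208, -0.0]
wrist_force: [-0.2, -0.6, -1.8]
width: 0.125
```

Run:
```python
from h import *
np.set_printoptions(precision=4,suppress=True)
s=status.read_state();print(s['tool_pos'],s['wrist_force'],s['torque'])
p,d=cap('wrist'); cv2.imwrite('pics/w4.png',cv2.resize(p[60:300,180:460,::-1],None,fx=2.5,fy=2.5))
W,p=world('wrist')
Q=W[215:258,300:345].reshape(-1,3);Q=Q[(Q[:,2]>.13)&(Q[:,2]<.15)];print(Q.mean(0),(Q.min(0)+Q.max(0))/2,np.median(Q,0))
m=np.isfinite(W[...,0])&(abs(W[...,0]-.564)<.025)&(W[...,2]>.1425)&(W[...,2]<.147)
for y0 in np.arange(-.01,.08,.01):
    Q=W[m&(W[...,1]>y0)&(W[...,1]<y0+.01)]
    if len(Q)>5: print(y0,len(Q),Q[:,0].min(),Q[:,0].max(),(Q[:,0].min()+Q[:,0].max())/2,np.median(Q[:,2]))
```

```text
[ 0.5632 -0.0553  0.1653] [-0.1704 -0.6355 -1.771 ] [-0.0409 -0.049   0.0461]
[ 0.5633 -0.0381  0.1382] [ 0.5628 -0.0388  0.1359] [ 0.5633 -0.0381  0.1389]
-0.01 1525 0.544556974754232 0.5805816771359668 0.5625693259450995 0.1444995918595588
0.0 1518 0.5476900042366883 0.5783638125947724 0.5630269084157304 0.14426683229051263
0.01 1602 0.5478483349146653 0.5786244659200221 0.5632364004173438 0.1441963452011098
0.019999999999999997 1659 0.5484713880653637 0.57868219253494 0.5635767903001518 0.14419281906783818
0.03 1724 0.5484839810104565 0.5787877181064087 0.5636358495584326 0.1441088173861959
0.04 1800 0.5486094870691868 0.5789742000470123 0.5637918435580995 0.14411826651478415
0.049999999999999996 114 0.5486924990711443 0.5789409044500063 0.5638167017605753 0.1439105033409796
```

View pics/w4.png

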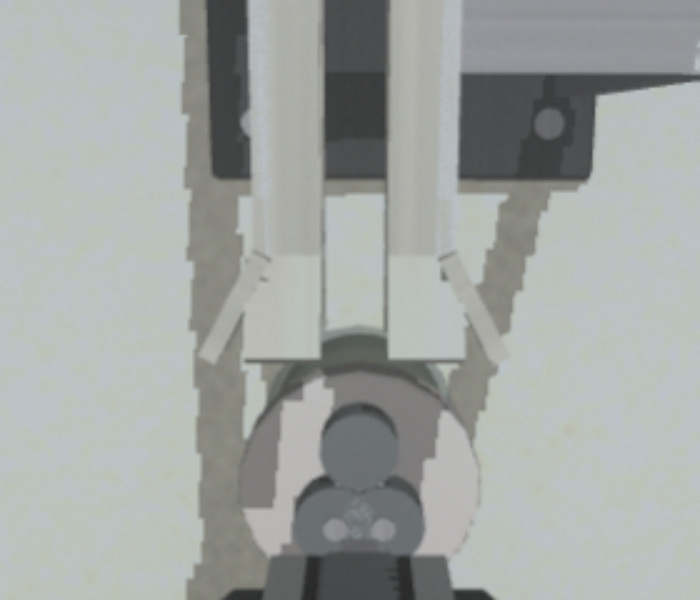

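The roller at px (360,450) is centred on the slot at (355,300), and the height sits mid-window. I'll feed it in gently.

Request:
move_arm:
  deltas:
    - [[0,0,0],[0,0.05,0],1]
    - [[0,0,0],[0,0.1,0],1]
    - [[0,0,0],[0,0.15,0],1]
    - [[0,0,0],[0,0.2,0],1]
    - [[0,0,0],[0,0.25,0],1]
    - [[0,0,0],[0,0.3,0],1]
    - [[0,0,0],[0,0.3,0],1]
    - [[0,0,0],[0,0.3,0],1]

```text
time: 10.12
tool_pos: [0.5632, -0.0254, 0.1653]
tcp_rot: [2.235, 2.208, -0.0]
wrist_force: [0.8, -1.0, -1.0]
width: 0.132
```

Request:
move_arm:
  deltas:
    - [[0,0,0],[0.0,0.05,0],1]
    - [[0,0,0],[0.0,0.1,0],1]
    - [[0,0,0],[0.005,0.15,0],1]
    - [[0,0,0],[0.005,0.2,0],1]
    - [[0,0,0],[0.005,0.25,0],1]
    - [[0,0,0],[0.005,0.3,0],1]
    - [[0,0,0],[0.005,0.3,0],1]
    - [[0,0,0],[0.005,0.3,0],1]

```text
time: 11.12
tool_pos: [0.5637, 0.0047, 0.1653]
tcp_rot: [2.235, 2.208, -0.0]
wrist_force: [-0.2, -0.1, -1.2]
width: 0.129
```

Nearly free; no contact forces. Continuing.

Request:
move_arm:
  deltas:
    - [[0,0,0],[0.0,0.05,0],1]
    - [[0,0,0],[0.0,0.1,0],1]
    - [[0,0,0],[0.003,0.15,0],1]
    - [[0,0,0],[0.003,0.2,0],1]
    - [[0,0,0],[0.004,0.25,0],1]
    - [[0,0,0],[0.005,0.3,0],1]
    - [[0,0,0],[0.005,0.35,0],1]
    - [[0,0,0],[0.005,0.4,0],1]
    - [[0,0,0],[0.005,0.4,0],1]

```text
time: 12.25
tool_pos: [0.5642, 0.0451, 0.1653]
tcp_rot: [-2.235, -2.208, -0.0]
wrist_force: [-0.7, -1.0, -2.5]
width: 0.13
```

Run:
```python
from h import *
np.set_printoptions(precision=4,suppress=True)
s=status.read_state();print(s['tool_pos'],s['wrist_force'],s['torque'])
p,d=cap('wrist'); cv2.imwrite('pics/w5.png',cv2.resize(p[0:300,160:480,::-1],None,fx=2,fy=2))
W,p=world('wrist')
Q=W[100:275,290:355].reshape(-1,3);Q=Q[(Q[:,2]>.136)&(Q[:,2]<.141)];print('roller?',len(Q),Q.mean(0))
m=np.isfinite(W[...,0])&(abs(W[...,0]-.564)<.03)
k=W[m&(W[...,2]>.151)&(W[...,2]<.1585)&(W[...,1]>.1)]; 
if len(k): print('knob',len(k),k.min(0),k.max(0),k.mean(0))
m&=(W[...,2]>.1425)&(W[...,2]<.147)
for y0 in np.arange(.04,.18,.02):
    Q=W[m&(W[...,1]>y0)&(W[...,1]<y0+.01)]
    if len(Q)>5: print(y0,len(Q),Q[:,0].min(),Q[:,0].max(),(Q[:,0].min()+Q[:,0].max())/2,np.median(Q[:,2]))
```

```text
[0.5642 0.0451 0.1653] [-0.7308 -0.9861 -2.523 ] [ 0.0062  0.032  -0.0126]
roller? 1244 [0.5639 0.0598 0.1391]
0.04 420 0.5484497647592851 0.5789055621127468 0.5636776634360159 0.14417392256672024
0.06 1252 0.5486881251328959 0.5791166566298878 0.5639023908813918 0.14417158266143199
0.07999999999999999 1372 0.5490175425224627 0.579594069618115 0.5643058060702888 0.1441931412028663
0.09999999999999999 1516 0.5492874812753537 0.5797799076532459 0.5645336944642998 0.14421040274340824
0.12 1641 0.5496864548258847 0.5802255122055052 0.564955983515695 0.14414203724685626
0.13999999999999999 1822 0.5500227030789031 0.5805958615303785 0.5653092823046408 0.14415844032098457
```

View pics/w5.png

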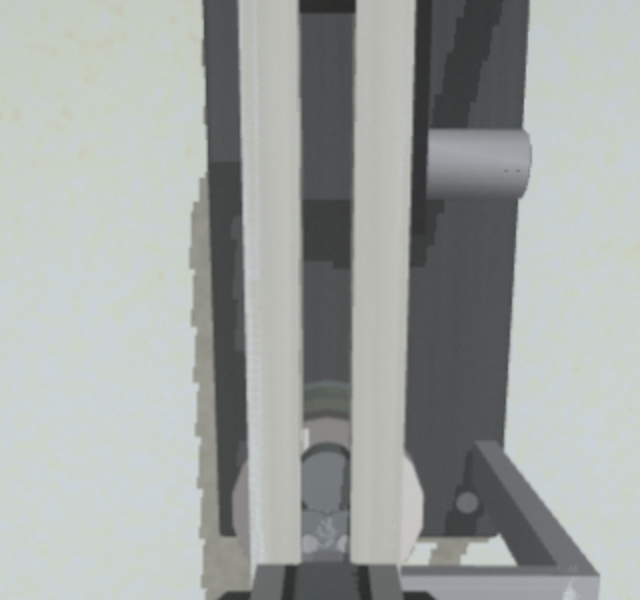

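The rollers run free inside the slot at px (325,490); the catch housing is at (480,163) and the stop's start at (328,5). Next I'll advance to just before the catch.

Request:
move_arm:
  deltas:
    - [[0,0,0],[0.0,0.05,0],1]
    - [[0,0,-0.002],[0.0,0.1,0],1]
    - [[0,0,-0.003],[0.0,0.15,0],1]
    - [[0,0,-0.003],[0.0,0.2,0],1]
    - [[0,0,-0.003],[0.002,0.25,0],1]
    - [[0,0,-0.003],[0.003,0.3,0],1]
    - [[0,0,-0.003],[0.004,0.35,0],1]
    - [[0,0,-0.003],[0.004,0.4,0],1]
    - [[0,0,-0.003],[0.004,0.45,0],1]
    - [[0,0,-0.003],[0.004,0.45,0],1]

```text
time: 13.55
tool_pos: [0.5646, 0.0901, 0.1653]
tcp_rot: [-2.24, -2.203, -0.0]
wrist_force: [0.1, -0.6, -2.8]
width: 0.131
```

Request:
move_arm:
  deltas:
    - [[0,0,0],[0.0,0.02,0],1]
    - [[0,0,0],[0.0,0.04,0],1]
    - [[0,0,0],[0.0,0.06,0],1]
    - [[0,0,0],[0.001,0.08,0],1]
    - [[0,0,0],[0.001,0.1,0],1]
    - [[0,0,0],[0.001,0.12,0],1]
    - [[0,0,0],[0.002,0.14,0],1]
    - [[0,0,0],[0.002,0.14,0],1]

```text
time: 14.55
tool_pos: [0.5643, 0.1038, 0.165]
tcp_rot: [-2.239, -2.202, 0.001]
wrist_force: [-1.7, 0.2, -2.1]
width: 0.131
```

Run:
```python
from h import *
np.set_printoptions(precision=4,suppress=True)
s=status.read_state();print(s['tool_pos'],s['wrist_force'],s['torque'])
p,d=cap('wrist')
W,p=world('wrist')
Q=W[100:275,290:355].reshape(-1,3);Q=Q[(Q[:,2]>.136)&(Q[:,2]<.141)];print('roller?',len(Q),Q.mean(0),np.percentile(Q[:,1],[2,98]))
m=np.isfinite(W[...,0])&(abs(W[...,0]-.564)<.012)
k=W[m&(W[...,2]>.155)&(W[...,2]<.1585)&(W[...,1]>.125)]
if len(k): print('knob',len(k),np.percentile(k,[1,99],axis=0),k.mean(0))
k=W[np.isfinite(W[...,0])&(W[...,0]>.588)&(W[...,0]<.605)&(W[...,2]>.13)&(W[...,2]<.16)&(W[...,1]>.07)&(W[...,1]<.19)]
if len(k): print('catch cyl',len(k),np.percentile(k,[1,99],axis=0),k.mean(0))
```

```text
[0.5643 0.1038 0.165 ] [-1.6914  0.1705 -2.0879] [-0.0752  0.2522  0.0126]
roller? 1552 [0.5648 0.1254 0.1387] [0.1075 0.1571]
knob 1816 [[0.5574 0.1603 0.155 ]
 [0.5735 0.1763 0.1572]] [0.5654 0.1683 0.1559]
catch cyl 1077 [[0.5881 0.1193 0.1334]
 [0.6026 0.1311 0.1405]] [0.5953 0.126  0.138 ]
```

Request:
move_arm:
  deltas:
    - [[0,0,0],[0,0.02,0],1]
    - [[0,0,0],[0.001,0.04,0],1]
    - [[0,0,0],[0.001,0.06,0],1]
    - [[0,0,0],[0.001,0.07,0],1]
    - [[0,0,0],[0.001,0.07,0],1]

```text
time: 15.22
tool_pos: [0.5648, 0.1106, 0.1652]
tcp_rot: [2.24, 2.202, -0.0]
wrist_force: [-2.4, -0.2, -2.4]
width: 0.125
```

Request:
move_arm:
  deltas:
    - [[0,0,0],[0,0.01,0],1]
    - [[0,0,0],[0,0.02,0],1]
    - [[0,0,0],[0,0.03,0],1]
    - [[0,0,0],[0,0.03,0],1]

```text
time: 15.72
tool_pos: [0.5645, 0.1137, 0.165]
tcp_rot: [-2.24, -2.202, 0.001]
wrist_force: [-2.6, -2.9, -1.8]
width: 0.13
```

Request:
move_arm:
  deltas:
    - [[0,0,0],[0,0.01,0],1]
    - [[0,0,0],[0,0.02,0],1]
    - [[0,0,0],[0,0.02,0],1]

```text
time: 16.1
tool_pos: [0.5646, 0.1162, 0.1651]
tcp_rot: [-2.24, -2.202, -0.0]
wrist_force: [-3.7, -1.8, -2.6]
width: 0.129
```

Request:
move_arm:
  deltas:
    - [[0,0,0],[0,0.01,0],1]
    - [[0,0,0],[0,0.02,0],1]
    - [[0,0,0],[0,0.02,0],1]

```text
time: 16.48
tool_pos: [0.5648, 0.1182, 0.1652]
tcp_rot: [-2.24, -2.202, -0.001]
wrist_force: [-4.5, -0.4, -2.4]
width: 0.125
```

Request:
move_arm:
  deltas:
    - [[0,0,0],[0,0.01,0],1]
    - [[0,0,0],[0,0.02,0],1]
    - [[0,0,0],[0,0.02,0],1]

```text
time: 16.85
tool_pos: [0.5649, 0.1202, 0.1653]
tcp_rot: [-2.24, -2.202, -0.001]
wrist_force: [-4.5, 1.2, -2.2]
width: 0.132
```

Request:
move_arm:
  deltas:
    - [[0,0,0],[0,0.01,0],1]
    - [[0,0,0],[0,0.02,0],1]
    - [[0,0,0],[0,0.02,0],1]

```text
time: 17.23
tool_pos: [0.5649, 0.1222, 0.1653]
tcp_rot: [-2.24, -2.202, -0.001]
wrist_force: [-4.0, 0.6, -1.5]
width: 0.132
```

Request:
move_arm:
  deltas:
    - [[0,0,0],[0,0.01,0],1]
    - [[0,0,0],[0,0.02,0],1]
    - [[0,0,0],[0,0.02,0],1]

```text
time: 17.6
tool_pos: [0.565, 0.1241, 0.1654]
tcp_rot: [-2.24, -2.202, -0.001]
wrist_force: [-3.7, 1.8, -1.4]
width: 0.128
```

Request:
move_arm:
  deltas:
    - [[0,0,0],[0,0.005,0],1]
    - [[0,0,0],[0,0.01,0],1]
    - [[0,0,0],[0,0.01,0],1]

```text
time: 17.98
tool_pos: [0.565, 0.1248, 0.1654]
tcp_rot: [-2.24, -2.202, -0.001]
wrist_force: [-4.1, 0.5, -2.4]
width: 0.13
```

Lateral force fell to its dent level and the along-rail force turned positive, so the ball has clicked in. I'll feel for the buffer next.

Request:
move_arm:
  deltas:
    - [[0,0,0],[0,0.005,0],1]
    - [[0,0,0],[0,0.01,0],1]
    - [[0,0,0],[0,0.01,0],1]

```text
time: 18.35
tool_pos: [0.565, 0.1259, 0.1653]
tcp_rot: [-2.24, -2.202, -0.001]
wrist_force: [-3.8, 2.1, -2.0]
width: 0.128
```

Request:
move_arm:
  deltas:
    - [[0,0,0],[0,0.005,0],1]
    - [[0,0,0],[0,0.01,0],1]
    - [[0,0,0],[0,0.01,0],1]

```text
time: 18.73
tool_pos: [0.565, 0.1269, 0.1654]
tcp_rot: [2.24, 2.202, 0.001]
wrist_force: [-2.9, 2.5, -2.0]
width: 0.132
```

Request:
move_arm:
  deltas:
    - [[0,0,0],[0,0.005,0],1]
    - [[0,0,0],[0,0.01,0],1]
    - [[0,0,0],[0,0.01,0],1]

```text
time: 19.1
tool_pos: [0.5649, 0.1273, 0.1653]
tcp_rot: [2.24, 2.202, -0.001]
wrist_force: [-4.2, -0.0, -1.3]
width: 0.131
```

Request:
move_arm:
  deltas:
    - [[0,0,0],[0,0.005,0],1]
    - [[0,0,0],[0,0.01,0],1]
    - [[0,0,0],[0,0.01,0],1]

```text
time: 19.48
tool_pos: [0.5648, 0.1282, 0.1651]
tcp_rot: [2.24, 2.202, -0.001]
wrist_force: [-3.0, -3.1, -1.9]
width: 0.133
```

The along-rail force went from +2.5 through 0 to −3 N, so the buffer is touched and the hanger is home. I'll back off 1 mm, lower 1 mm towards the lips and release.

Request:
move_arm:
  deltas:
    - [[0,0,0],[0,-0.005,-0.005],1]
    - [[0,0,0],[0,-0.01,-0.01],1]
    - [[0,0,0],[0,-0.01,-0.01],1]

```text
time: 19.85
tool_pos: [0.5649, 0.1277, 0.1642]
tcp_rot: [-2.24, -2.202, -0.0]
wrist_force: [-2.6, -2.3, -2.0]
width: 0.134
```

Request:
move_arm:
  deltas:
    - [[0,0,0],[0,0,0],0.6]
    - [[0,0,0],[0,0,0],0.4]
    - [[0,0,0],[0,0,0],0.2]
    - [[0,0,0],[0,0,0],0]
    - [[0,0,0],[0,0,0],0]
    - [[0,0,0],[0,0,0],0]
  grip_force: 20

```text
time: 20.6
tool_pos: [0.5649, 0.1277, 0.1643]
tcp_rot: [2.24, 2.202, 0.0]
wrist_force: [0.0, 0.1, -0.1]
width: 0.501
```

Run:
```python
from h import *
s=status.read_state();print(s['tool_pos'],s['wrist_force'],s['width'])
p,d=cap('wrist'); cv2.imwrite('pics/w6.png',p[...,::-1])
```

```text
[0.56492374 0.127699   0.16427602] [ 0.03965206  0.07377818 -0.11041347] 0.5005848639687469
```

View pics/w6.png

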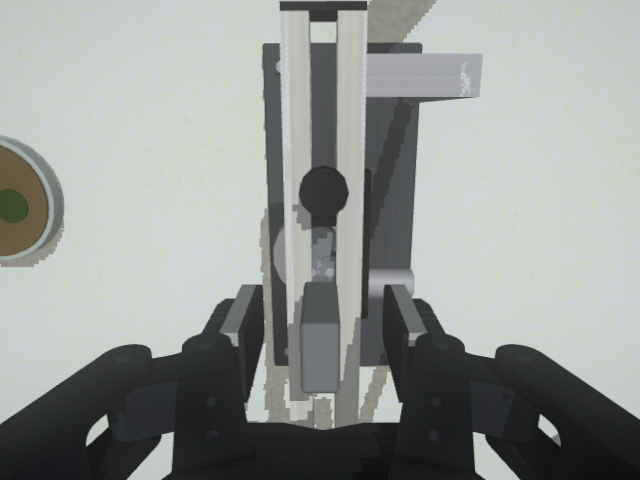

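Fingers are open and clear of the tab (320,335). The hanger hangs in the slot behind the knob (323,193). I'll retreat straight up and check its position.

Request:
move_arm:
  deltas:
    - [[0,0,0],[0,0,0.1],0]
    - [[0,0,0],[0,0,0.3],0]
    - [[0,0,0],[0,0,0.6],0]
    - [[0,0,0],[0,0,1.0],0]
    - [[0,0,0],[0,0,1.0],0]
    - [[0,0,0],[0,0,1.0],0]
    - [[0,0,0],[0,0,1.0],0]
    - [[0,0,0],[0,0,1.0],0]

```text
time: 21.65
tool_pos: [0.5642, 0.1275, 0.263]
tcp_rot: [-2.239, -2.201, 0.003]
wrist_force: [-0.7, -0.1, 0.4]
width: 0.497
```

Run:
```python
from h import *
np.set_printoptions(precision=4,suppress=True)
for n in('wrist','side'):
    p,d=cap(n);W,_=world(n)
    f=np.isfinite(W[...,0])&(abs(W[...,0]-.565)<.03)
    k=W[f&(abs(W[...,0]-.565)<.012)&(W[...,2]>.152)&(W[...,2]<.1585)&(W[...,1]>.155)&(W[...,1]<.185)]
    t=W[f&(W[...,2]>.164)&(W[...,2]<.2)&(abs(W[...,1]-.125)<.025)]
    l=W[np.isfinite(W[...,0])&(abs(W[...,0]-.565)<.035)&(W[...,2]>.085)&(W[...,2]<.102)&(abs(W[...,1]-.125)<.04)]
    for nm,q in(('knob',k),('tab',t),('tabtop',t[t[:,2]>.19]),('lid',l)):
        if len(q): print(n,nm,len(q),np.percentile(q,[1,99],axis=0).ravel(),np.percentile(q,[1,99],axis=0).mean(0))
p=np.load('side.npz')['p'];cv2.imwrite('pics/s2.png',cv2.resize(p[170:430,170:430,::-1],None,fx=2.2,fy=2.2))
```

```text
wrist knob 714 [0.5571 0.1604 0.154  0.5736 0.1764 0.1572] [0.5653 0.1684 0.1556]
wrist tab 1261 [0.5577 0.1138 0.1653 0.5692 0.1374 0.1945] [0.5635 0.1256 0.1799]
wrist tabtop 1006 [0.5577 0.1137 0.1909 0.5692 0.1371 0.1946] [0.5634 0.1254 0.1927]
wrist lid 412 [0.5393 0.1096 0.0911 0.5872 0.1447 0.0986] [0.5632 0.1271 0.0949]
side knob 85 [0.5553 0.1611 0.1523 0.5707 0.1768 0.1584] [0.563  0.169  0.1553]
side tab 269 [0.5554 0.1131 0.1646 0.5686 0.1379 0.1959] [0.562  0.1255 0.1802]
side tabtop 115 [0.5559 0.1131 0.1903 0.5684 0.1378 0.1964] [0.5621 0.1254 0.1933]
side lid 362 [0.5377 0.1032 0.0857 0.5629 0.1502 0.1011] [0.5503 0.1267 0.0934]
```

View pics/s2.png

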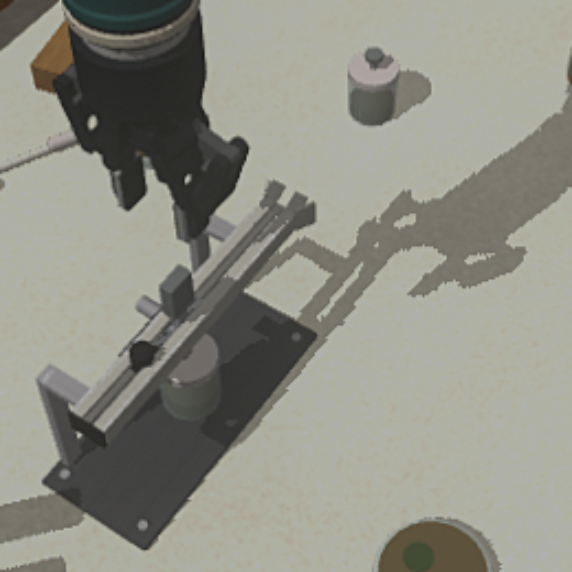

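Hanger hangs upright in the rail with its tab at px (176,290) and the knob at (142,353). The tab-to-knob distance is 42.9 mm from the wrist camera and 43.5 mm from the side camera, against 43.5 mm expected at home. I'll hand it in.

```bash
python3 -c "
from h import *
s=status.read_state();print(s['time'],s['wrist_force'],abs(s['joint_vel']).max());print(order.finish_job())"
```

```text
21.75 [-0.0762931   0.44211459  0.2053173 ] 0.003776106737376635
the job is handed in; nothing more can be done
None
```

The hanger is hanging in the rail at the stop, released and upright, and I handed the job in at 21.75 s. I could not read the catch value, so "clicked home" rests on the forces and camera measurements below. The hand-in gave no verdict.

- **Insertion:** I picked the hanger up by its tab, lined it up with the rail using the wrist camera, and fed the rollers in through the flare. No noticeable contact forces showed before the catch.
- **Click:** the first side roller passed the catch with about 3 N of resistance. The force then turned to about 2.5 N of pull into the dent, and then to about 3 N against the buffer. The sideways force from the ball peaked near 4.5 N.
- **Position after release:** tab to knob is 42.9 mm by the wrist camera and 43.5 mm by the side camera, against 43.5 mm expected at home.
- **Height and tilt:** tab top at about 194–196 mm (194 expected). The wrist camera puts tab and lid centres within about 2 mm of each other.
- **Small disagreement:** the cameras differ by 1–3 mm in absolute position, depending on where along the rail, which is about their calibration. I relied on distances measured within one picture.
- **Other objects:** the gripper is clear of everything, and I never moved it near the plain pot, dishes or bottle at their height. I did not re-measure their positions at the end.

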